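# Shingle the cover plates along the tray

## Robot

A 7-joint arm with a two-finger parallel gripper is mounted at the origin on the work surface. World frame = base frame: x ahead of the robot, y to its left, z up, the work surface at z = 0. Lengths are in m, angles in rad, forces in N, time in s.
With the tool pointing down it reaches from about 0.4 to 0.85 m from the base axis. Payload 10.4 kg.
Tool frame: the origin (TCP) lies at the very end of the fingers, on their centre line; the grasp point (between the pads) lies manip.hold_point_z behind it (manip.hold_point_z is the distance from the TCP to the grasp point, in m); z points along the fingers, x is the direction in which the jaws open and shut, and the axes are right-handed (so a half turn about z gives the same grasp; the last joint's range is limited). The gripper opens to 85 mm and grips with 20 to 120 N. Pads are 22 mm wide; open, the fingers measure 114 mm over their backs; the gripper's body (76 mm by 85 mm) begins 54 mm behind the grasp point. The pads swing forward as they close: fully open they stand 13 mm farther back than shut.
Start: joints at [1.249, 0.332, -0.065, 1.46, 0.022, 1.35, -0.088], TCP at [0.184, -0.597, 0.231] pointing down, gripper open.
Joint ranges: [-2.6, 2.6], [-0.5, 2.12], [-1.47, 1.34], [0.16, 2.42], [-1.27, 4.41], [0.06, 2.06], [-2.6, 2.6]. Speed limits (rad/s): [2.22, 2.22, 2.79, 2.79, 3.14, 3.14, 3.14].

## Interface

Orientations are given as a unit quaternion [x, y, z, w].
In Python, from workcell import readout, camera, camera_info, manip gives the robot as it stands.
- The arm moves only by the tool play_rows, never from a script. Its argument "rows" is a list of rows, each a list of 3 entries, a list of its own where there are three numbers: the shift along the world's x, y, z in mm, then the turn, a rotation vector about the world's x, y, z in degrees, then the finger opening in mm, from 0 to 85.4. In form: [[[tx, ty, tz], [rx, ry, rz], fingers], ...]. A call has 1 to 12 rows; each row shifts and turns the commanded pose from where the row before left it; what a row does not reach is not made up. A row lasts 1/8 s, in which the tool goes at most 62.5 mm and 10.7 degrees, less where a joint would pass 70% of its speed; a pose out of reach is approached as far as the arm can. A call with a gripper value outside its range is refused whole. The fingers move at their own pace and stop on an object; "force" is the grip in N (left out, the last holds). Time passes only in rows, so rows that do not move let the fingers close. It gives the time, the measured TCP pose, the force and the opening at its end, in the units of the state.
- readout.get_obs(): the state, without advancing time (a new reading comes with each control period).
- camera(name): name is "side" or "top" or "wrist"; returns the picture (384x512x3 uint8, blue, green, red); there is no depth.
- camera_info(name): a dict with "fx", "fy", "cx", "cy" (pixels), "k1" (the pictures are not rectified: a ray, as slopes to the right and down, at radius r is drawn at 1 + k1 r^2 times it, then the intrinsics apply), "world_from_camera" (4x4, takes a point from camera to world coordinates). Camera axes: x right, y up, looking along -z (the intrinsics and any distortion apply to the point x, -y, -z); pixel columns grow to the right and rows downward; lengths in m; the calibration is good to about 2 mm. A picture is of the moment at which its call begins: read the wrist's pose just before it. camera_info takes no time and is no camera call; for the wrist camera it gives the pose at the moment of the call.
- manip.hand_in(): hands the job in, once; it reports no verdict.
The state is a dict: "clock": time; "joint_pos": joint angles; "joint_velocities": joint speeds; "tau": joint torques, N m; "position": TCP position; "ee_rot": TCP orientation; "ft_force": force on the tool from outside, world axes, zero at the start; "torque": the same for the moment, N m; "grip_width": opening from 0.0 (shut) to 1.0 (fully open).
Only numpy, scipy, OpenCV 4.12 (cv2) and the standard library are available. Lean on these libraries where they do the work, as an engineer would, in place of code of your own. Each camera call takes 0.05 s, during which the arm holds its last target.

## Task

One long aluminium plate already lies in the white, dark-lined tray against its end wall. Add the two other long plates (not the short one with the big round hole) so that the three make an overlapping shingled row straight along the middle of the tray: each new plate lies lengthwise, its near end resting on the plate before it with about a third of its length overlapped, its far end down on the tray floor. Leave the first plate where it is.

Things in the scene. Friction and masses are not known exactly. Their poses are not given: they have to be found in the camera images.
- tray_floor (a point): The open white plastic tray with a dark grey floor lining, fixed to the bench: outside 260 x 150 mm, walls 5 mm thick and 14 mm high over the bench, floor 5 mm thick, inside 250 x 140 mm. This point is the centre of the inner floor (its upper face). x runs along the tray's length: the first plate lies at the -x end and the row grows towards +x; y runs across it; z up.
- plate_first_mid (a point): The first long plate, loose but already in place: flat aluminium, 90 x 45 x 8 mm with a small dark screw hole in each corner, lying flat on the tray floor lengthwise along the tray, a few mm from the end wall at the tray's -x end and near the tray's middle line. Point at its centre (half-way up); x along its 90 mm length, y across its 45 mm width, z up.
- plate_a_mid (a point): A long plate to be added: same shape as the first (90 x 45 x 8 mm, about 90 g, both ends and faces alike), lying flat on a fixed reddish-brown board, 4 mm thick, on the bench. Point at its centre (4 mm over the board); x along its 90 mm length, y across its 45 mm width, z up. Nothing stands within 25 mm of its long edges. It and the other added plate may be used in either order.
- plate_b_mid (a point): The other long plate to be added, same as plate_a: 90 x 45 x 8 mm, flat on the same board; point at its centre, x along its length, y across its width, z up. (A bystander on the board has the same width and thickness but is only 55 mm long and has one big round hole.)

How it is judged:
By the outcome, as a careful person would: the job done as asked, in the order asked, and still so for the second after the job is handed in, with the robot touching nothing.
It also fails if it takes over 48 s, if anything falls off the work surface, if the arm or the gripper's body presses on something with over 40 N, if the wrist force passes 120 N, or if a joint passes its speed limit or range.

## Working session

There is one attempt and no reset: what is moved stays moved. The work goes in short steps, Python scripts to look and compute and a tool call to move; the robot and the scene stay as the last step left them, time stands still between calls to the robot, and variables do not carry over. Pictures are saved under pics/ and viewed, and the job is handed in when it is done.

Besides the shell and the picture viewer there is one more tool, called after "Request:" as name(argument=value, ...) on one line, values as JSON. play_rows: Moves the arm, as the interface text tells. Its arguments: {"type":"object","properties":{"rows":{"type":"array"},"force":{"type":"number"}},"required":["rows"]}

```bash
mkdir -p pics; ls; python3 - <<'E'
from workcell import readout, camera, camera_info, manip
import cv2
print(readout.get_obs()); print(manip.hold_point_z)
for n in("top","side","wrist"):
    im=camera(n); cv2.imwrite(f"pics/{n}0.png",im); i=camera_info(n); print(n,i)
E
```

```text
pics
{'clock': 0.0, 'joint_pos': array([ 1.24943852,  0.33287038, -0.06469475,  1.46094281,  0.02159386,
        1.34987456, -0.08852429]), 'joint_velocities': array([ 1.68879876e-03, -4.94535115e-04,  6.67471843e-05,  1.81281391e-04,
        3.49873838e-04, -8.85160432e-04, -4.03951292e-04]), 'tau': array([-5.98328256e-05, -6.25445509e+01,  4.90344618e-02, -3.91609025e+01,
        1.61334575e-02,  9.85086313e-03,  1.35335557e-05]), 'position': array([ 0.18384438, -0.59696431,  0.23051612]), 'ee_rot': array([ 8.04463632e-01, -5.94001493e-01, -5.80367086e-04, -3.91298619e-04]), 'ft_force': array([-0.50327983,  0.00719822, -0.61327256]), 'torque': array([ 0.00276974,  0.01846098, -0.03665618]), 'grip_width': 0.9984883547561823}
0.0187
top {'fx': 350.18516851330685, 'fy': 350.18516851330685, 'cx': 261.32726642096407, 'cy': 191.3821352300563, 'k1': 0.03513442580510811, 'world_from_camera': array([[-0.00959996,  0.99927371, -0.03687669,  0.50463993],
       [-0.999953  , -0.00954344,  0.00170857, -0.05341281],
       [ 0.0013554 ,  0.03689136,  0.99931836,  0.87287835],
       [ 0.       
[... 154 characters left out ...]
'k1': 0.039655591792465875, 'world_from_camera': array([[-0.93605899,  0.1970364 , -0.29149653,  0.30844339],
       [-0.35132346, -0.4784194 ,  0.80478985,  0.61569385],
       [ 0.0191153 ,  0.85574034,  0.51705229,  0.48320062],
       [ 0.        ,  0.        ,  0.        ,  1.        ]])}
wrist {'fx': 342.70175609100386, 'fy': 342.70175609100386, 'cx': 261.69181688377904, 'cy': 192.35958418160897, 'k1': -0.10380087807111539, 'world_from_camera': array([[ 0.29492234,  0.91646021,  0.27040987,  0.25337417],
       [-0.9555207 ,  0.28316335,  0.08245428, -0.5754519 ],
       [-0.0010041 , -0.28269984,  0.9592079 ,  0.37305277],
       [ 0.        ,  0.        ,  0.        ,  1.        ]])}
```

View pics/top0.png

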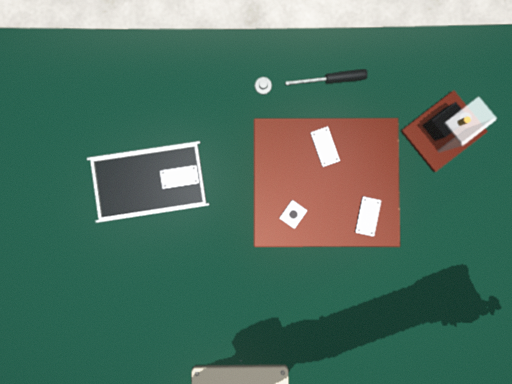

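View pics/side0.png

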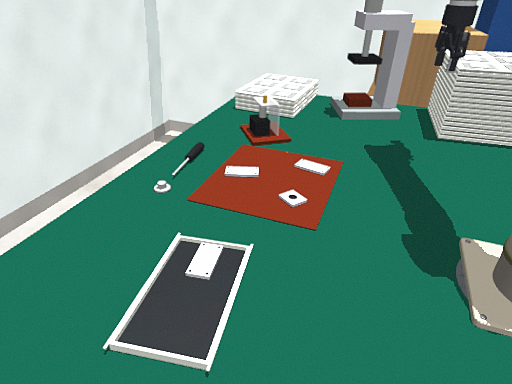

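View pics/wrist0.png

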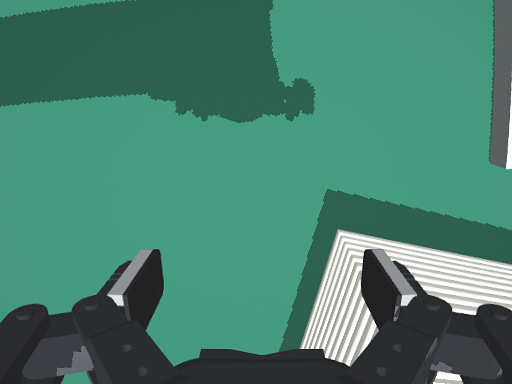

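```bash
cat > h.py <<'E'
import numpy as np, cv2
from workcell import readout, camera, camera_info, manip
def ray(ci,u,v):
    xd=(u-ci['cx'])/ci['fx']; yd=(v-ci['cy'])/ci['fy']
    rd=np.hypot(xd,yd); r=rd
    for _ in range(30): r=rd/(1+ci['k1']*r*r)
    s=r/rd if rd>0 else 1
    T=np.array(ci['world_from_camera'])
    return T[:3,3],T[:3,:3]@np.array([xd*s,-yd*s,-1])
def p2w(ci,u,v,z):
    o,d=ray(ci,u,v); return o+d*(z-o[2])/d[2]
def w2p(ci,p):
    T=np.array(ci['world_from_camera']); q=T[:3,:3].T@(np.asarray(p)-T[:3,3])
    x=q[0]/-q[2]; y=-q[1]/-q[2]; f=1+ci['k1']*(x*x+y*y)
    return np.array([ci['cx']+ci['fx']*x*f, ci['cy']+ci['fy']*y*f])
def rect(ci,mask,z,roi):
    "min-area rect of bright blob in roi, in world at height z"
    x0,y0,x1,y1=roi; m=np.zeros_like(mask); m[y0:y1,x0:x1]=mask[y0:y1,x0:x1]
    cs,_=cv2.findContours(m,cv2.RETR_EXTERNAL,cv2.CHAIN_APPROX_NONE)
    c=max(cs,key=cv2.contourArea)[:,0,:]
    w=np.array([p2w(ci,u,v,z)[:2]*1000 for u,v in c],np.float32)
    (cx,cy),(a,b),ang=cv2.minAreaRect(w)
    if a<b: a,b,ang=b,a,ang+90
    return cx,cy,a,b,(ang+90)%180-90
E
python3 - <<'E'
from h import *
im=cv2.imread('pics/top0.png'); ci=camera_info('top')
for n,(x0,y0,x1,y1) in dict(tray=(80,135,220,230),board=(245,110,410,255)).items():
    cv2.imwrite(f'pics/c_{n}.png',cv2.resize(im[y0:y1,x0:x1],None,fx=4.8,fy=4.8,interpolation=cv2.INTER_CUBIC)[:600,:800])
g=im.min(axis=2); m=((g>140)*255).astype(np.uint8)
for n,roi,z in(('first',(155,160,200,192),.013),('a',(300,120,350,175),.012),('b',(350,185,390,245),.012)):
    print(n,np.round(rect(ci,m,z,roi),1))
E
```

```text
first [579.8 143.4 101.1  58.  -81. ]
a [ 646.4 -212.7   93.4   47.9   18.7]
b [ 473.7 -315.    93.    48.1  -12.6]
```

View pics/c_tray.png

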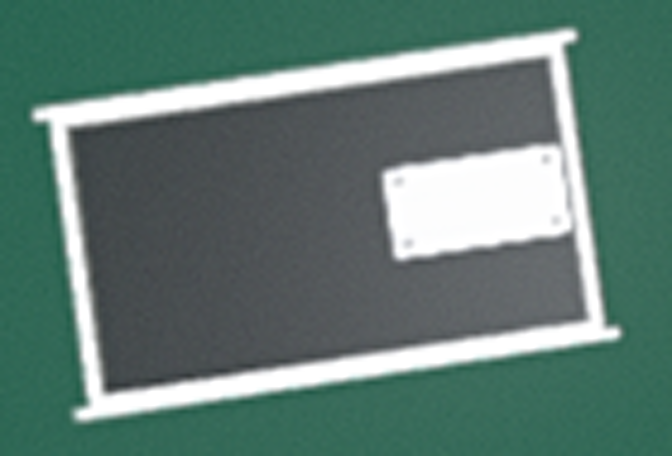

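View pics/c_board.png

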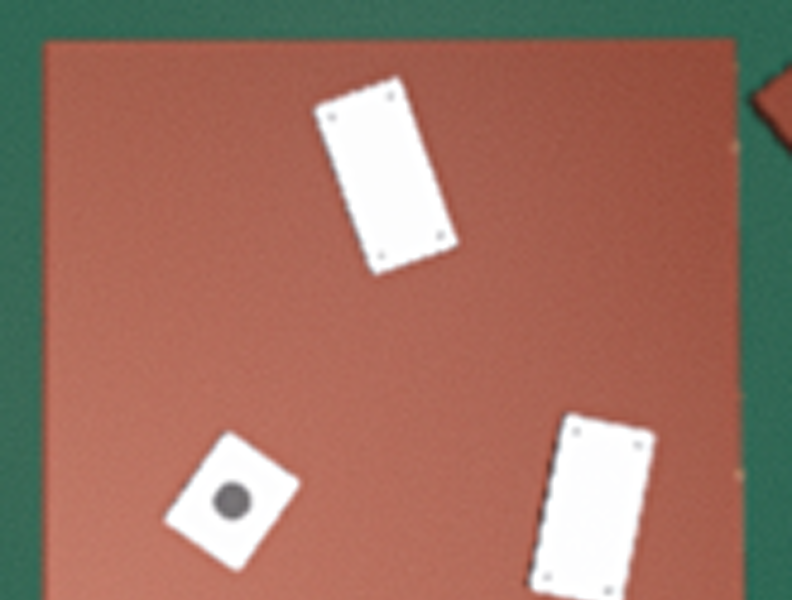

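```bash
python3 - <<'E'
from h import *
ci=camera_info('top')
f=lambda pts,ox,oy,z:np.array([p2w(ci,(u+.5)/4.8-.5+ox,(v+.5)/4.8-.5+oy,z)[:2]*1000 for u,v in pts])
def show(n,w):
    d=w[1]-w[0];e=w[2]-w[3]
    print(n,np.round(w.mean(0),1),[round(float(np.degrees(np.arctan2(q[1],q[0]))),1) for q in (d,e,w[3]-w[0],w[2]-w[1])],[round(float(np.linalg.norm(q)),1) for q in (d,e,w[3]-w[0],w[2]-w[1])])
show('first',f([(398,181),(546,159),(556,220),(407,243)],80,135,.013))
show('a',f([(332,117),(390,96),(440,235),(381,255)],245,110,.012))
show('b',f([(577,432),(639,444),(608,590),(547,577)],245,110,.012))
for z in(.005,.014): show('tray%g'%z,f([(68,128),(548,57),(588,320),(104,393)],80,135,z))
E
```

```text
first [575.1 147. ] [-82.0, -81.7, -171.8, -170.9] [76.2, 76.7, 32.1, 31.7]
a [ 646.5 -213. ] [-70.6, -71.8, -161.4, -161.2] [31.8, 32.0, 75.5, 76.1]
b [ 473.7 -315.5] [-101.6, -102.5, 167.1, 166.8] [32.0, 31.5, 75.5, 76.1]
tray0.005 [564.3 225. ] [-81.9, -82.0, -172.0, -171.6] [248.1, 249.0, 137.5, 137.9]
tray0.014 [563.7 222.1] [-81.9, -82.0, -172.0, -171.6] [245.5, 246.4, 136.0, 136.5]
```

Request:
play_rows(rows=[[[20,16,0],[0,0,1.6],85],[[40,33,0],[0,0,0],85],[[42,35,-8],[0,0,0],85],[[42,35,-8],[0,0,0],85],[[42,35,-8],[0,0,0],85],[[42,35,-8],[0,0,0],85],[[42,35,-8],[0,0,0],85],[[42,35,-8],[0,0,0],85],[[42,35,-8],[0,0,0],85],[[42,35,-8],[0,0,0],70],[[41,34,-8],[0,0,0],70],[[25,21,-8],[0,0,0],70]], force=40)

```text
clock: 1.65
position: [0.648, -0.2088, 0.1509]
ee_rot: [0.814, -0.581, -0.0, -0.001]
ft_force: [-0.4, -0.8, -0.2]
grip_width: 0.819
```

```bash
cat > look.py <<'E'
import sys
from h import *
from scipy.spatial.transform import Rotation as R
tag=sys.argv[1]; cams=sys.argv[2:] or ['wrist']
o=readout.get_obs(); r=R.from_quat(o['ee_rot'])
x=r.as_matrix()[:,0]; z=r.as_matrix()[:,2]
print('t',round(o['clock'],2),'tcp',np.round(o['position']*1000,1),'jaw',round(float(np.degrees(np.arctan2(x[1],x[0]))),2),'z',np.round(z,3),'F',np.round(o['ft_force'],1),'grip',round(o['grip_width']*85.4,1))
for n in cams:
    ci=camera_info(n); np.save(f'pics/{n}_{tag}.npy',ci,allow_pickle=True)
    im=camera(n); cv2.imwrite(f'pics/{n}_{tag}.png',im)
E
python3 look.py 1 wrist
```

```text
t 1.65 tcp [ 648.  -208.8  150.9] jaw -71.02 z [ 0.     0.002 -1.   ] F [-0.4 -0.8 -0.2] grip 69.9
```

View pics/wrist_1.png

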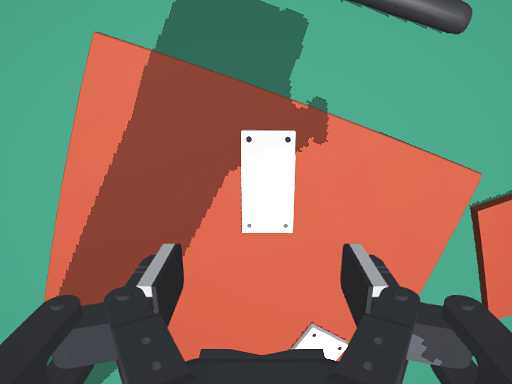

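```bash
python3 - <<'E'
from h import *
ci=np.load('pics/wrist_1.npy',allow_pickle=True).item()
w=np.array([p2w(ci,u,v,.012)[:2]*1000 for u,v in [(249,139.5),(288,139.5),(285.5,226),(249,226)]])
print(w,w.mean(0)); 
d=w[0]-w[3];e=w[1]-w[2]
print(np.degrees(np.arctan2(d[1],d[0])),np.degrees(np.arctan2(e[1],e[0])),np.linalg.norm(d),np.linalg.norm(w[1]-w[0]))
E
```

```text
[[ 677.6856836  -187.03217161]
 [ 688.13474002 -217.28392926]
 [ 615.94870952 -241.52610674]
 [ 605.45632668 -211.08813345]] [ 646.80636495 -214.23258526]
18.420318963311747 18.563555107518507 76.12995008505385 32.005493603804375
```

Request:
play_rows(rows=[[[-1.4,-4.8,-25],[0,0,-0.5],62],[[0,0,-45],[0,0,0],62],[[0,0,-40],[0,0,0],62],[[0,0,-22],[0,0,0],62],[[0,0,-8],[0,0,0],62],[[0,0,-4],[0,0,0],62],[[0,0,-2],[0,0,0],62],[[0,0,0],[0,0,0],62]], force=40)

```text
clock: 2.7
position: [0.6451, -0.2183, 0.0062]
ee_rot: [0.81, -0.586, 0.001, -0.0]
ft_force: [-0.1, 0.6, 0.3]
grip_width: 0.728
```

```bash
python3 look.py 2 wrist
```

```text
t 2.7 tcp [ 645.1 -218.3    6.2] jaw -71.79 z [ 0.001 -0.    -1.   ] F [-0.1  0.6  0.3] grip 62.2
```

View pics/wrist_2.png

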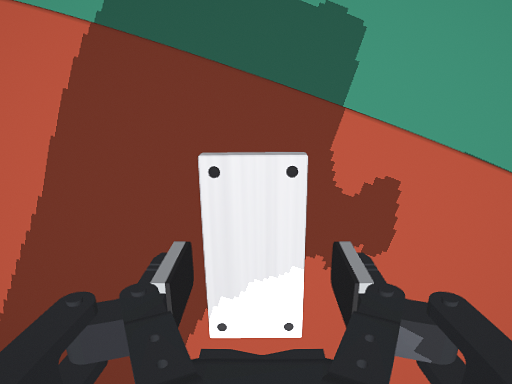

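Request:
play_rows(rows=[[[1.5,4.7,0],[0,0,0.3],62],[[0,0,-3.5],[0,0,0],60],[[0,0,0],[0,0,0],60]])

```text
clock: 3.12
position: [0.6459, -0.2132, 0.0014]
ee_rot: [0.812, -0.584, -0.0, 0.0]
ft_force: [0.2, -0.7, -1.0]
grip_width: 0.7
```

```bash
python3 look.py 3 wrist
```

```text
t 3.12 tcp [ 645.9 -213.2    1.4] jaw -71.47 z [-0.001  0.    -1.   ] F [ 0.2 -0.7 -1. ] grip 59.8
```

View pics/wrist_3.png

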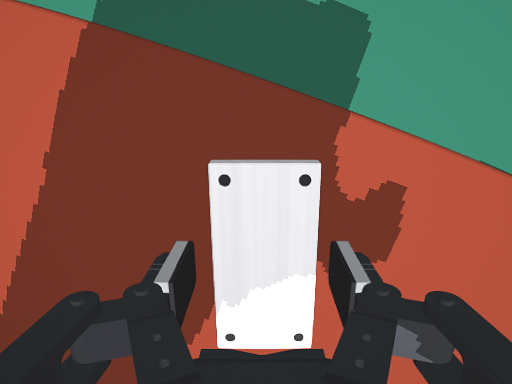

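Request:
play_rows(rows=[[[0,0,0],[0,0,0],50],[[0,0,0],[0,0,0],40],[[0,0,0],[0,0,0],30],[[0,0,0],[0,0,0],30]], force=45)

```text
clock: 3.68
position: [0.6465, -0.2136, 0.0024]
ee_rot: [0.812, -0.584, 0.001, -0.0]
ft_force: [-0.3, -0.5, 4.8]
grip_width: 0.507
```

```bash
python3 look.py 4 wrist
```

```text
t 3.67 tcp [ 646.5 -213.6    2.4] jaw -71.49 z [ 0.001 -0.    -1.   ] F [-0.3 -0.5  4.8] grip 43.3
```

View pics/wrist_4.png

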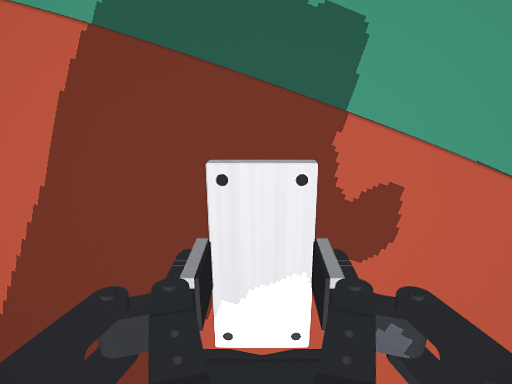

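Request:
play_rows(rows=[[[0,0,15],[0,0,0],30],[[0,0,40],[0,0,0],30],[[-4,20,35],[0,0,8],30],[[-8,45,10],[0,0,9],30],[[-8,45,0],[0,0,9],30],[[-8,45,0],[0,0,9],30],[[-8,45,0],[0,0,9],30],[[-8,45,0],[0,0,9],30],[[-9,45,0],[0,0,9],30],[[-9,45,0],[0,0,9],30],[[-9,45,0],[0,0,8.6],30],[[-9,39,0],[0,0,0],30]])

```text
clock: 5.22
position: [0.5654, 0.2072, 0.1024]
ee_rot: [0.997, 0.072, 0.0, -0.0]
ft_force: [0.0, -0.2, -0.7]
grip_width: 0.513
```

Request:
play_rows(rows=[[[0,0,-20],[-3.7,-0.5,0],30],[[0,0,-20],[-3.8,-0.6,0],30],[[0,0,0],[0,0,0],30],[[0,0,0],[0,0,0],30]])

```text
clock: 5.72
position: [0.5666, 0.2053, 0.0628]
ee_rot: [0.995, 0.07, 0.005, 0.065]
ft_force: [1.0, -1.7, -1.1]
grip_width: 0.513
```

```bash
python3 look.py 5 wrist top side
```

```text
t 5.72 tcp [566.6 205.3  62.8] jaw 8.09 z [ 0.02  -0.129 -0.991] F [ 1.  -1.7 -1.1] grip 43.8
```

View pics/wrist_5.png

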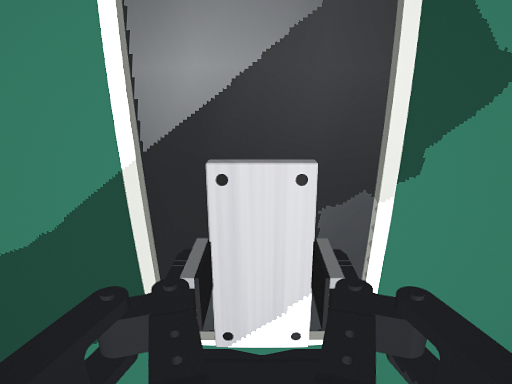

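View pics/top_5.png

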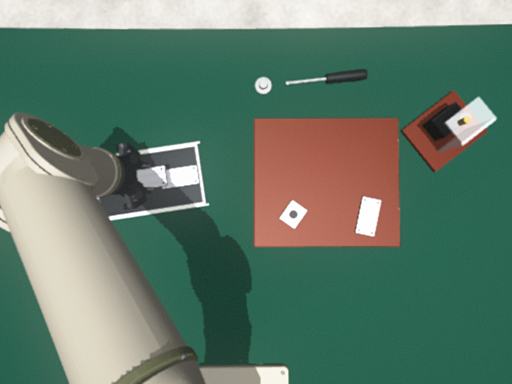

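View pics/side_5.png

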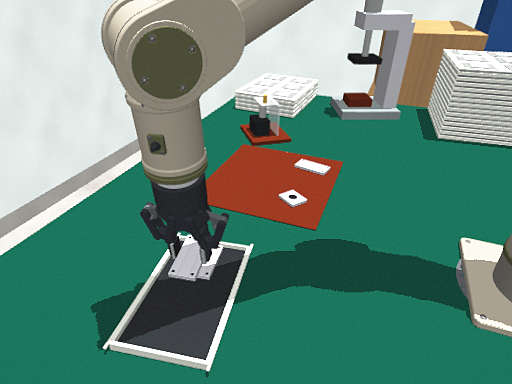

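```bash
python3 - <<'E'
from h import *
ci=np.load('pics/wrist_5.npy',allow_pickle=True).item()
im=cv2.imread('pics/wrist_5.png')
ex=np.array([-.141,.990]);ey=np.array([-.990,-.141]);c=np.array([575.1,147.])
# outer edges of wall (white->green) by row
for r in (40,90,140,190):
    row=im[r].astype(int); w=row.min(1)
    b=np.where(w>170)[0]; l=b[b<256]; rr=b[b>256]
    for u in (l.min()-.5,rr.max()+.5):
        p=p2w(ci,u,r,.014)[:2]*1000-c; print(r,u,np.round([p@ex,p@ey],1),end=' ')
    print()
cv2.imwrite('pics/c5.png',cv2.resize(im[0:200,90:430],None,fx=2.2,fy=2.2))
E
```

```text
40 101.5 [152.7  79.5] 40 417.5 [152.6 -78.7] 
90 108.5 [127.8  79.5] 90 410.5 [127.7 -78.6] 
140 116.5 [100.7  79.2] 140 402.5 [100.7 -78.3] 
190 125.5 [70.7 78.8] 190 395.5 [ 70.7 -78.9]
```

View pics/c5.png

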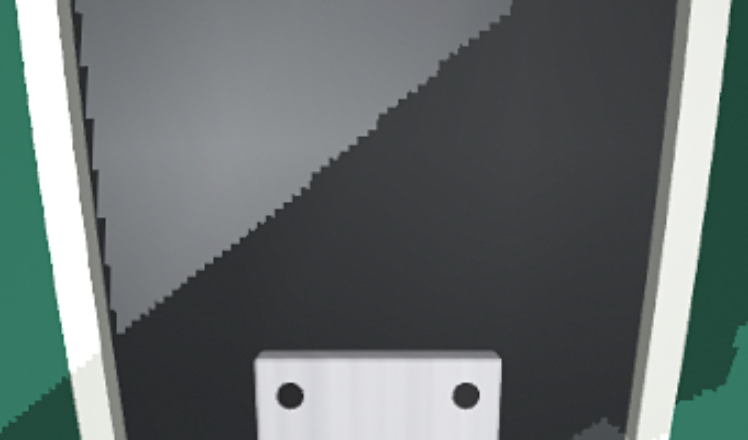

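Request:
play_rows(rows=[[[0,0,-20],[0,0,0],30],[[0,0,-20],[0,0,0],30],[[0,0,-8],[0,0,0],30],[[0,0,-3],[0,0,0],30],[[0,0,0],[0,0,0],30],[[0,0,0],[0,0,0],30]])

```text
clock: 6.62
position: [0.5664, 0.2058, 0.0114]
ee_rot: [0.995, 0.071, 0.005, 0.066]
ft_force: [0.0, 0.1, -0.8]
grip_width: 0.515
```

Request:
play_rows(rows=[[[0,0,-1],[0,0,0],30],[[0,0,0],[0,0,0],30]])

```text
clock: 6.88
position: [0.5662, 0.2056, 0.01]
ee_rot: [0.995, 0.071, 0.005, 0.066]
ft_force: [0.9, -0.0, -0.6]
grip_width: 0.506
```

```bash
python3 look.py 6 wrist side; python3 - <<'E'
import cv2
im=cv2.imread('pics/side_6.png'); cv2.imwrite('pics/c6.png',cv2.resize(im[190:370,90:270],None,fx=3.3,fy=3.3,interpolation=2))
E
```

```text
t 6.88 tcp [566.2 205.6  10. ] jaw 8.12 z [ 0.019 -0.13  -0.991] F [ 0.9 -0.  -0.6] grip 43.2
```

View pics/c6.png

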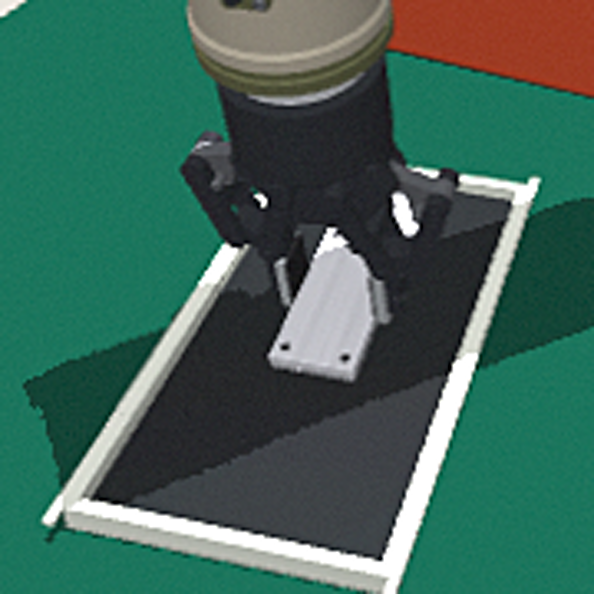

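Request:
play_rows(rows=[[[0,0,-0.7],[0,0,0],30],[[0,0,0],[0,0,0],30]])

```text
clock: 7.22
position: [0.5662, 0.2056, 0.0092]
ee_rot: [0.995, 0.071, 0.005, 0.066]
ft_force: [0.5, -0.2, -0.2]
grip_width: 0.51
```

Request:
play_rows(rows=[[[0,0,-0.7],[0,0,0],30],[[0,0,0],[0,0,0],30]])

```text
clock: 7.48
position: [0.5662, 0.2056, 0.0091]
ee_rot: [0.995, 0.071, 0.005, 0.066]
ft_force: [-2.2, -1.6, 5.8]
grip_width: 0.51
```

Contact as predicted (about 9.1 mm). Release and retreat straight up along the tool.

Request:
play_rows(rows=[[[0,0,0],[0,0,0],52],[[0,0,0],[0,0,0],60],[[0,0,0],[0,0,0],62],[[-0.4,3,20],[0,0,0],62],[[-1,6,45],[3.7,0.5,0],66],[[0,0,60],[3.8,0.6,0],70],[[0,0,40],[0,0,0],70],[[0,0,0],[0,0,0],70]])

```text
clock: 8.48
position: [0.5663, 0.2157, 0.1785]
ee_rot: [0.997, 0.071, 0.003, -0.001]
ft_force: [0.1, 0.4, -0.8]
grip_width: 0.822
```

```bash
python3 look.py 7 wrist side; python3 - <<'E'
import cv2
im=cv2.imread('pics/side_7.png'); cv2.imwrite('pics/c7.png',cv2.resize(im[190:370,90:270],None,fx=3.3,fy=3.3,interpolation=2))
E
```

```text
t 8.47 tcp [566.3 215.7 178.5] jaw 8.11 z [ 0.007  0.002 -1.   ] F [ 0.1  0.4 -0.8] grip 70.2
```

View pics/c7.png

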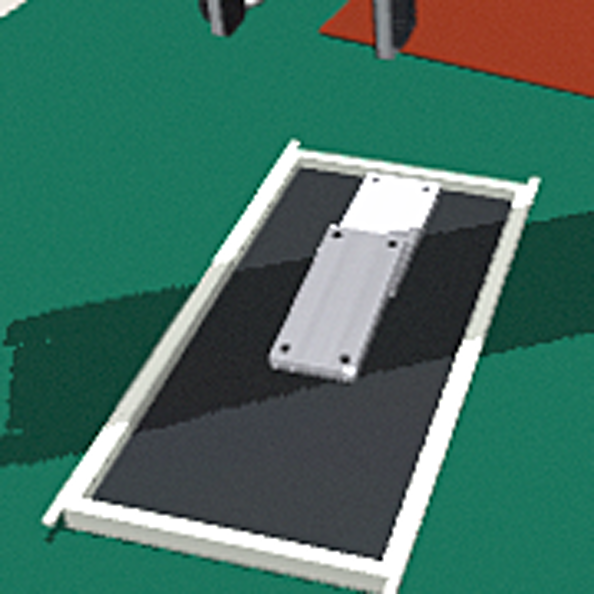

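View pics/wrist_7.png

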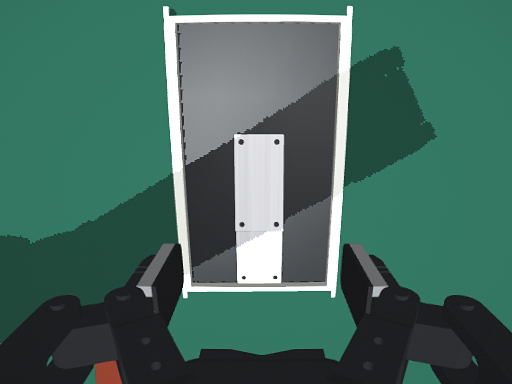

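```bash
python3 - <<'E'
from h import *
ci=np.load('pics/wrist_7.npy',allow_pickle=True).item()
im=cv2.imread('pics/wrist_7.png')
cv2.imwrite('pics/c7b.png',cv2.resize(im[125:300,170:350],None,fx=3.4,fy=3.4,interpolation=2))
ex=np.array([-.141,.990]);ey=np.array([-.990,-.141]);c=np.array([575.1,147.])
for n,z,ps in (('a far',.0138,[(241,142),(277,142)]),('a near',.024,[(242,224.5),(278,224.5)]),('first near',.013,[(244,277.5),(275.5,277.5)]),('trayfar',.014,[(178,23),(341,23)])):
    for u,v in ps:
        p=p2w(ci,u,v,z)[:2]*1000-c; print(n,np.round([p@ex,p@ey],1),np.round(p+c,1))
E
```

```text
a far [98.4 15.6] [545.8 242.3]
a far [ 98.4 -16.7] [577.8 246.8]
a near [23.2 15.3] [556.7 167.8]
a near [ 23.2 -18.1] [589.8 172.5]
first near [-39.1  14.9] [565.9 106.2]
first near [-39.2 -17.2] [597.6 110.6]
trayfar [199.5  67.3] [480.4 335. ]
trayfar [199.7 -69.6] [615.9 354.5]
```

View pics/c7b.png

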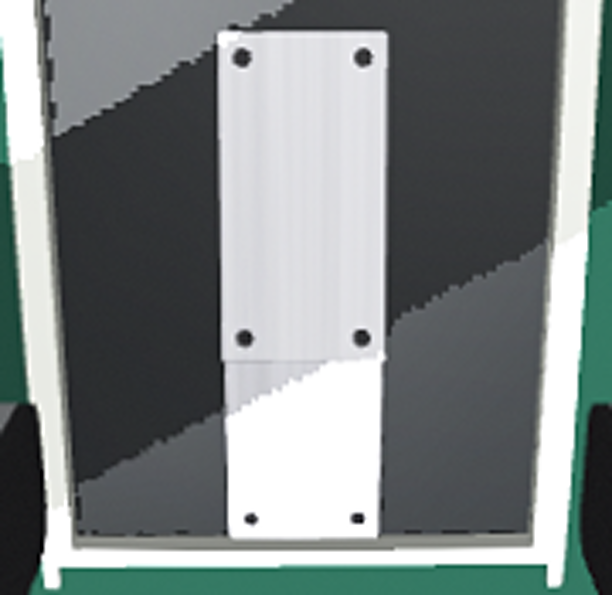

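Request:
play_rows(rows=[[[0,-25,0],[0,0,-8],70],[[-6,-48,0],[0,0,-10],70],[[-8,-52,-4],[0,0,-10],70],[[-9,-52,-4],[0,0,-10],70],[[-9,-52,-4],[0,0,-10],70],[[-10,-52,-4],[0,0,-10],70],[[-10,-52,-4],[0,0,-10],70],[[-10,-52,-4],[0,0,-10],70],[[-10,-52,-4],[0,0,-10],70],[[-10,-52,0],[0,0,-10],70],[[-10,-42,0],[0,0,-8],70],[[0,0,0],[0,0,-4.7],70]])

```text
clock: 10.07
position: [0.4702, -0.3199, 0.1439]
ee_rot: [-0.622, 0.783, 0.001, -0.001]
ft_force: [-0.3, 0.7, -0.3]
grip_width: 0.822
```

Request:
play_rows(rows=[[[0,0,0],[0,0,0],62],[[0,0,0],[0,0,0],62]])

```text
clock: 10.32
position: [0.4728, -0.3153, 0.1449]
ee_rot: [-0.627, 0.779, 0.001, -0.0]
ft_force: [-0.4, 0.8, -0.4]
grip_width: 0.728
```

```bash
python3 look.py 8 wrist
```

```text
t 10.32 tcp [ 472.8 -315.3  144.9] jaw -102.39 z [-0.001  0.001 -1.   ] F [-0.4  0.8 -0.4] grip 62.2
```

View pics/wrist_8.png

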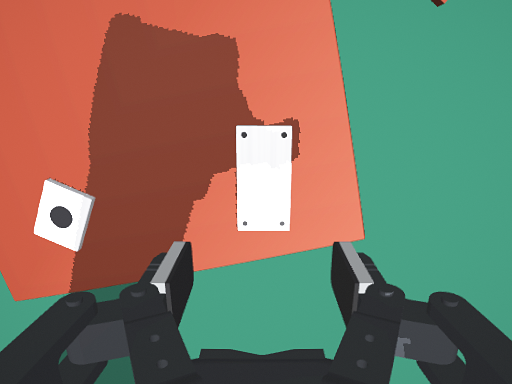

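```bash
python3 - <<'E'
from h import *
ci=np.load('pics/wrist_8.npy',allow_pickle=True).item()
im=cv2.imread('pics/wrist_8.png')
w=np.array([p2w(ci,u,v,.012)[:2]*1000 for u,v in [(244,135),(284,135),(282.5,223.5),(244.5,223.5)]])
print(w.mean(0)); 
d=w[0]-w[3];e=w[1]-w[2]
print(np.degrees(np.arctan2(d[1],d[0])),np.degrees(np.arctan2(e[1],e[0])),np.linalg.norm(d),np.linalg.norm(w[1]-w[0]))
E
```

```text
[ 473.76035554 -316.53586608]
-12.847366082747552 -12.301467199126838 75.83952791263853 32.011087156435515
```

Request:
play_rows(rows=[[[0.9,-0.9,-25],[0,0,-0.2],62],[[0,0,-45],[0,0,0],62],[[0,0,-40],[0,0,0],62],[[0,0,-20],[0,0,0],62],[[0,0,-7],[0,0,0],62],[[0,0,-3],[0,0,0],62],[[0,0,0],[0,0,0],62],[[0,0,0],[0,0,0],62]])

```text
clock: 11.38
position: [0.4741, -0.3176, 0.0063]
ee_rot: [-0.624, 0.781, -0.001, 0.0]
ft_force: [-0.6, -0.2, 0.2]
grip_width: 0.728
```

```bash
python3 look.py 9 wrist
```

```text
t 11.38 tcp [ 474.1 -317.6    6.3] jaw -102.78 z [ 0.001 -0.001 -1.   ] F [-0.6 -0.2  0.2] grip 62.1
```

View pics/wrist_9.png

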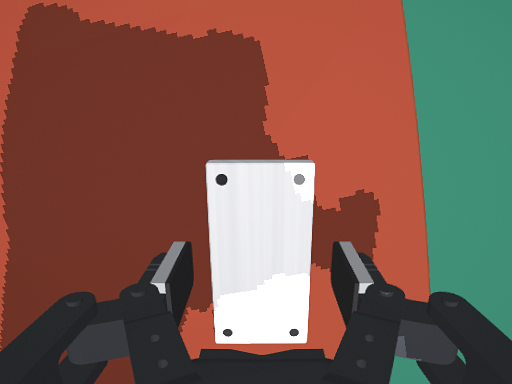

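Request:
play_rows(rows=[[[-0.4,1.4,-4],[0,0,0.2],60],[[0,0,0],[0,0,0],55],[[0,0,0],[0,0,0],45],[[0,0,0],[0,0,0],30],[[0,0,0],[0,0,0],30],[[0,0,0],[0,0,0],30]])

```text
clock: 12.18
position: [0.4737, -0.3163, 0.0023]
ee_rot: [-0.625, 0.78, -0.001, 0.0]
ft_force: [-2.0, 1.2, 7.3]
grip_width: 0.515
```

```bash
python3 look.py 10 wrist
```

```text
t 12.18 tcp [ 473.7 -316.3    2.3] jaw -102.59 z [ 0.001 -0.001 -1.   ] F [-2.   1.2  7.3] grip 44.0
```

View pics/wrist_10.png

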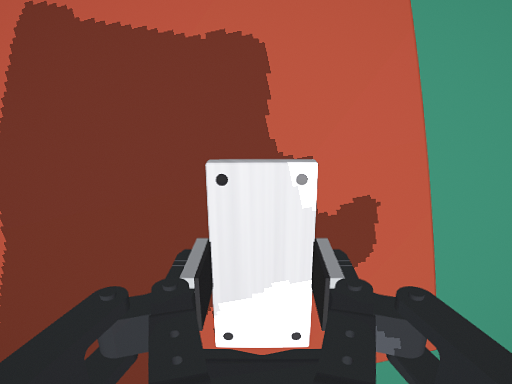

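Request:
play_rows(rows=[[[0,0,15],[0,0,0],30],[[0,0,45],[0,0,0],30],[[2,15,35],[0,0,8],30],[[5,35,15],[0,0,9],30],[[7,50,0],[0,0,9],30],[[7,50,0],[0,0,9],30],[[7,50,0],[0,0,9],30],[[7,50,0],[0,0,9],30],[[7,50,0],[0,0,9],30],[[7,50,0],[0,0,9],30],[[7,50,0],[0,0,9],30],[[7,50,0],[0,0,9],30]])

```text
clock: 13.72
position: [0.5364, 0.1354, 0.1123]
ee_rot: [0.993, -0.116, 0.0, 0.0]
ft_force: [0.8, -0.7, -1.4]
grip_width: 0.508
```

Request:
play_rows(rows=[[[7,50,0],[0,0,9],30],[[7,45,0],[0,0,8],30],[[7,35,0],[0,0,4.7],30],[[0,0,-20],[-3.7,-0.5,0],30],[[0,0,-20],[-3.8,-0.6,0],30],[[0,0,0],[0,0,0],30],[[0,0,0],[0,0,0],30]])

```text
clock: 14.6
position: [0.5578, 0.2638, 0.0725]
ee_rot: [0.995, 0.07, 0.005, 0.065]
ft_force: [0.4, -0.4, -1.1]
grip_width: 0.511
```

```bash
python3 look.py 11 wrist
```

```text
t 14.6 tcp [557.8 263.8  72.5] jaw 8.08 z [ 0.02  -0.129 -0.991] F [ 0.4 -0.4 -1.1] grip 43.6
```

View pics/wrist_11.png

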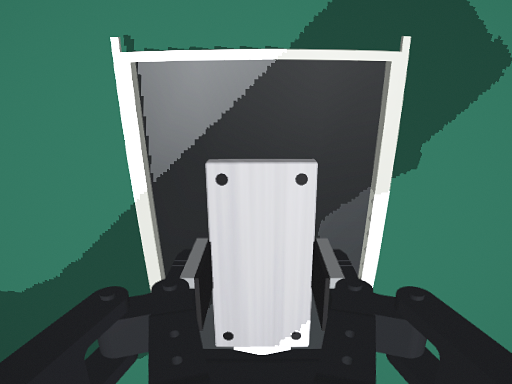

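Request:
play_rows(rows=[[[0,0,-20],[0,0,0],30],[[0,0,-25],[0,0,0],30],[[0,0,-11],[0,0,0],30],[[0,0,-5],[0,0,0],30],[[0,0,0],[0,0,0],30],[[0,0,0],[0,0,0],30]])

```text
clock: 15.4
position: [0.5576, 0.2644, 0.0112]
ee_rot: [0.995, 0.071, 0.005, 0.066]
ft_force: [0.1, -0.1, -1.3]
grip_width: 0.51
```

Request:
play_rows(rows=[[[0,0,-1],[0,0,0],30],[[0,0,0],[0,0,0],30]])

```text
clock: 15.65
position: [0.5573, 0.2641, 0.0096]
ee_rot: [0.995, 0.071, 0.005, 0.066]
ft_force: [0.2, 0.4, -2.6]
grip_width: 0.512
```

Request:
play_rows(rows=[[[0,0,-0.7],[0,0,0],30],[[0,0,0],[0,0,0],30]])

```text
clock: 15.9
position: [0.5573, 0.2641, 0.0094]
ee_rot: [0.995, 0.07, 0.005, 0.066]
ft_force: [-2.0, -2.0, 5.5]
grip_width: 0.51
```

Contact at the expected height; release and retreat.

Request:
play_rows(rows=[[[0,0,0],[0,0,0],52],[[0,0,0],[0,0,0],60],[[0,0,0],[0,0,0],62],[[-0.4,3,20],[0,0,0],62],[[-1,6,45],[3.7,0.5,0],66],[[0,-20,60],[3.8,0.6,0],70],[[0,-20,50],[0,0,0],70],[[0,0,20],[0,0,0],70],[[0,0,0],[0,0,0],70]])

```text
clock: 17.02
position: [0.5561, 0.2344, 0.205]
ee_rot: [0.997, 0.071, 0.001, -0.0]
ft_force: [0.2, -0.4, -0.8]
grip_width: 0.819
```

```bash
python3 look.py 12 wrist side; python3 - <<'E'
import cv2
im=cv2.imread('pics/side_12.png'); cv2.imwrite('pics/c12.png',cv2.resize(im[190:370,90:270],None,fx=3.3,fy=3.3,interpolation=2))
im=cv2.imread('pics/wrist_12.png'); cv2.imwrite('pics/c12b.png',cv2.resize(im[0:300,150:370],None,fx=2,fy=2,interpolation=2))
E
```

```text
t 17.02 tcp [556.1 234.4 205. ] jaw 8.14 z [ 0.003  0.001 -1.   ] F [ 0.2 -0.4 -0.8] grip 70.0
```

View pics/c12.png

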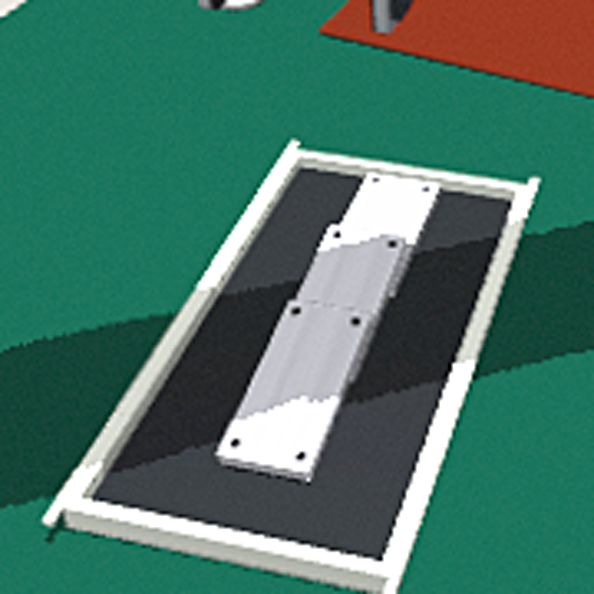

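View pics/c12b.png

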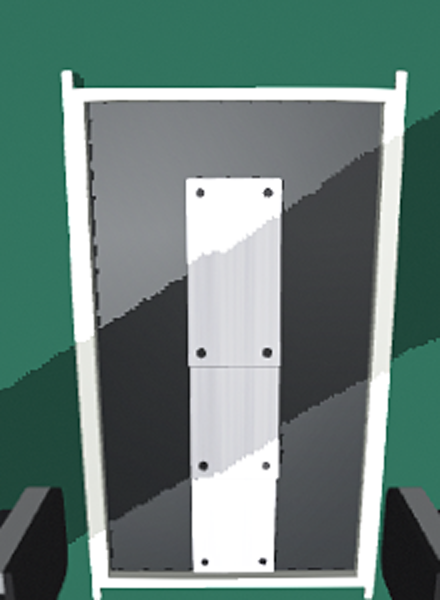

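```bash
python3 - <<'E'
from h import *
ci=np.load('pics/wrist_12.npy',allow_pickle=True).item()
ex=np.array([-.141,.990]);ey=np.array([-.990,-.141]);c=np.array([575.1,147.])
for n,z,ps in (('b far',.0138,[(200,193),(268,193)]),('b near',.024,[(201,352.5),(267.5,352.5)]),('a near',.024,[(203,466),(266,466)]),('first',.013,[(205,562),(263,562)])):
    q=np.mean([p2w(ci,150+u/2,v/2,z)[:2]*1000-c for u,v in ps],0); print(n,np.round([q@ex,q@ey],1))
print(readout.get_obs()['clock']); manip.hand_in()
E
```

```text
b far [1.578e+02 1.000e-01]
b near [82.6 -0.2]
a near [23.1 -0.7]
first [-39.4  -1. ]
17.125
the job is handed in; nothing more can be done
```

Both long plates are in the tray and the shingled row is complete. I handed the job in at 17.1 s of the 48 s allowed.

I gripped each plate across its middle and tilted it about 7.5°. I set it down until the wrist felt a light contact of about 6 N, then released it and backed the gripper clear. The first plate was not touched.

Last checks, measured from the wrist picture after the final release:

- **Spacing:** plate b's near screw holes lie 59.5 mm beyond plate a's. That gives an overlap of about 30 mm, a third of the length. Plate a overlaps the first plate by about 28–30 mm.
- **Straightness:** the centres of the three plates lie within about 1 mm of each other sideways and on the tray's middle line. The row's heading matches the tray to within about 0.5°.
- **Resting position:** the side and wrist pictures show each near end on the plate before it. Each far end appears to be down on the floor. The contact heights when lowering (9.1 mm and 9.4 mm) matched the 9.4 mm I calculated.

**Disagreement:** the wrist camera put the tray's outside width at about 158 mm instead of 150 mm. The reading was even on both sides, so it did not affect centring.

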